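# Press home the cap left standing proud

## Robot

A 6-joint arm with a two-finger parallel gripper is mounted at the origin on the work surface. World frame = base frame: x ahead of the robot, y to its left, z up, the work surface at z = 0. Lengths are in mm, angles in rad, forces in N, time in s.
With the tool pointing down it reaches from about 300 to 850 mm from the base axis. Payload 4.2 kg.
Tool frame: the origin (TCP) lies between the finger pads, 19 mm behind the fingertips; this is the grasp point; z points along the fingers, y is the line along which they close (so a half turn about z gives the same grasp; the last joint's range is limited). The gripper opens to 91 mm and grips with 3 to 60 N. Pads are 32 mm wide; open, the fingers measure 118 mm over their backs; the gripper's body (76 mm by 178 mm) begins 60 mm behind the grasp point.
Start: joints at [1.146, 0.32, 1.565, -0, 1.257, -0.02], TCP at [226.458, 528.543, 232.776] pointing down, gripper open.
Joint ranges: [-3.11, 3.11], [-0.84, 2.01], [0.21, 2.61], [-1.34, 4.49], [0.05, 2.63], [-2.56, 2.56]. Speed limits (rad/s): [2.57, 2.57, 3.14, 3.14, 3.14, 3.14].

## Interface

Orientations are given as a 3x3 rotation matrix whose columns are the frame's x, y, z axes.
In Python, from rig import bot gives the robot as it stands.
- The arm moves only by the tool carry_out, never from a script. Its argument "motion" is a list of rows, each a list of 5 numbers: the closure, from -1 (fully open) to 1 (shut), then the shift along the tool's x, y, z each as a share of 20 cm, from -1 to 1, then the turn about the tool's z as a share of 60 degrees, from -1 to 1. In form: [[fingers, x, y, z, yaw], ...]. A call has 1 to 20 rows; each row is the pose to reach, as a shift and turn from the pose commanded when the call began, along the tool's axes at that moment; what a row does not reach only later rows make up. A row lasts 1/12 s, in which the tool goes at most 41.7 mm and 7.16 degrees, less where a joint would pass 70% of its speed; a pose out of reach is approached as far as the arm can. A call with a number of a shift or a turn outside -1 to 1 is refused whole. A call with a gripper value outside its range is refused whole. The fingers move at their own pace and stop on an object; "squeeze" is the grip in N (left out, the last holds). Time passes only in rows, so rows that repeat a pose let the fingers close. It gives the time, the measured TCP pose, the force, the opening and the grip force at its end, in the units of the state.
- bot.get_state(): the state, without advancing time (a new reading comes with each control period).
- bot.capture(name): name is "side" or "top"; returns the picture (400x640x3 uint8, red, green, blue); there is no depth.
- bot.camera_info(name): a dict with "fx", "fy", "cx", "cy" (pixels), "D" ([k1, k2, p1, p2, k3] as OpenCV has them; the pictures are not rectified), "R" (3x3) and "t" (3): a world point X has camera coordinates R X + t. Camera axes: x right, y down, z forward; pixel columns grow to the right and rows downward; lengths in mm; the calibration is good to about 2 mm. A picture is of the moment at which its call begins. camera_info takes no time and is no camera call.
- bot.close_job(): hands the job in; it is judged then, once.
The state is a dict: "time": time; "joint_positions": joint angles; "qvel": joint speeds; "effort": joint torques, N m; "eef_pos": TCP position; "eef_rot": TCP orientation; "wrist_force": force on the tool from outside, world axes, zero at the start; "torque": the same for the moment, N m; "gripper_width": opening from 0.0 (shut) to 1.0 (fully open); "finger_force": force on a finger pad.
Only numpy, scipy, OpenCV 4.12 (cv2) and the standard library are available. Lean on these libraries where they do the work, as an engineer would, in place of code of your own. Each camera call takes 0.05 s, during which the arm holds its last target. There are 200 camera calls.

## Task

Four housings stand in the wooden nest and the perforated cap of one of them is sticking up, with its orange O-ring showing. Press that cap down gently with the fingertips until it sits fully home on its housing's rim like the others, without pulling it up or shifting the housings. Do not touch the other three housings or the spare cap on the bench, and finish with the hand drawn back well clear above.

Things in the scene. Friction and masses are not known exactly. Their poses are not given: they have to be found in the camera images.
- cap_top (a point): Centre of the flat top of the proud cap, the one to press: a zinc-plated steel disc 48 mm across and 5 mm thick with seven small dark holes, on a 39 mm spigot with an orange O-ring. Fully home this point is 50 mm above its housing's underside, 60 mm above the bench; at the start it stands 8 to 11 mm higher. It moves with the cap; z up
- proud (a joint): How far the proud cap stands above its seat, m: 0 = fully home on the rim, 0.008 to 0.011 at the start, 0.014 at most. It slides straight down its housing's axis against O-ring friction of about 3 N, stays where it is left, and stops dead when home. A firm fingertip push (about 8 to 12 N) seats it; more than 35 N is too hard
- housing_a: The housing under the proud cap; a dark grey cast housing, upright cylinder 50 mm across (52 mm at the rim) and 45 mm high, with a side port (brass end) reaching 42 mm from its axis along its own +x, 27 mm up. Origin: centre of its underside, z up. Loose, about 0.3 kg, standing in a pocket of the nest. Which pocket it stands in varies
- housing_b: One of the three finished housings, its cap (48 mm, 5 mm thick) already home, top 50 mm above its underside; must not be touched; a dark grey cast housing, upright cylinder 50 mm across (52 mm at the rim) and 45 mm high, with a side port (brass end) reaching 42 mm from its axis along its own +x, 27 mm up. Origin: centre of its underside, z up. Loose, about 0.3 kg, standing in a pocket of the nest
- housing_c: One of the three finished housings, its cap (48 mm, 5 mm thick) already home, top 50 mm above its underside; must not be touched; a dark grey cast housing, upright cylinder 50 mm across (52 mm at the rim) and 45 mm high, with a side port (brass end) reaching 42 mm from its axis along its own +x, 27 mm up. Origin: centre of its underside, z up. Loose, about 0.3 kg, standing in a pocket of the nest
- housing_d: One of the three finished housings, its cap (48 mm, 5 mm thick) already home, top 50 mm above its underside; must not be touched; a dark grey cast housing, upright cylinder 50 mm across (52 mm at the rim) and 45 mm high, with a side port (brass end) reaching 42 mm from its axis along its own +x, 27 mm up. Origin: centre of its underside, z up. Loose, about 0.3 kg, standing in a pocket of the nest
- nest: Fixed light-wood assembly nest, 190 x 190 x 22 mm, with four round pockets 12 mm deep (floor 10 mm above the bench) centred 45 mm either side of its middle along its own x and y. Origin: centre of its underside, on the bench; it never moves, but its place and yaw vary
- spare_cap: Loose spare cap like the others, lying on the bench near the nest, spigot down: 48 mm across, 16 mm high. Origin: centre of its underside. Must not be touched
Not all that is in view belongs to the job. Leave any pink look-alike of the housing_b alone. Leave any turquoise look-alike of the housing_c alone.

How it is judged:
By the outcome, as a careful person would: the job done as asked, in the order asked, and still so for the second after the job is handed in, with the robot touching nothing.
It also fails if it takes over 29 s, if anything falls off the work surface, if the arm or the gripper's body presses on something with over 40 N, if the wrist force passes 120 N, or if a joint passes its speed limit or range.

## Working session

There is one attempt and no reset: what is moved stays moved. The work goes in short steps, Python scripts to look and compute and a tool call to move; the robot and the scene stay as the last step left them, time stands still between calls to the robot, and variables do not carry over. Pictures are saved under pics/ and viewed, at most 10 in all, crops included, and the job is handed in when it is done.

Besides the shell and the picture viewer there is one more tool, called after ">>>" by a JSON object that holds its "api" and its "payload", one argument or row to a line. carry_out: Moves the arm, as the interface text tells. Its arguments: {"type":"object","properties":{"motion":{"type":"array","items":{"type":"array","items":{"type":"number","minimum":-1,"maximum":1}}},"squeeze":{"type":"number"}},"required":["motion"]}

```bash
mkdir -p pics; python3 - <<'E'
from rig import bot
import cv2,numpy as np
for n in("side","top"):
    cv2.imwrite(f"pics/{n}0.png",bot.capture(n)[:,:,::-1]); c=bot.camera_info(n)
    print(n,{k:np.round(v,3).tolist() for k,v in c.items()})
s=bot.get_state();print(s['time'],s['eef_pos'],np.round(s['eef_rot'],3).tolist(),s['wrist_force'],s['gripper_width'])
E
```

```text
side {'fx': 366.079, 'fy': 366.079, 'cx': 318.47, 'cy': 196.906, 'D': [0.011, 0.0, 0.0, 0.0, 0.0], 'R': [[-0.956, -0.293, -0.009], [-0.175, 0.596, -0.784], [0.235, -0.748, -0.621]], 't': [595.433, 104.57, 672.561]}
top {'fx': 463.081, 'fy': 463.081, 'cx': 321.53, 'cy': 199.887, 'D': [-0.107, 0.0, 0.0, 0.0, 0.0], 'R': [[-0.019, -1.0, -0.013], [-0.983, 0.021, -0.18], [0.18, 0.009, -0.984]], 't': [123.312, 586.548, 791.094]}
0.1 [226.29296789 528.16406677 232.00278796] [[-0.919, 0.394, -0.001], [0.394, 0.919, -0.001], [0.0, -0.002, -1.0]] [-0.77677315 -0.27028028 -0.57298636] 0.9969529296225206
```

View pics/side0.png

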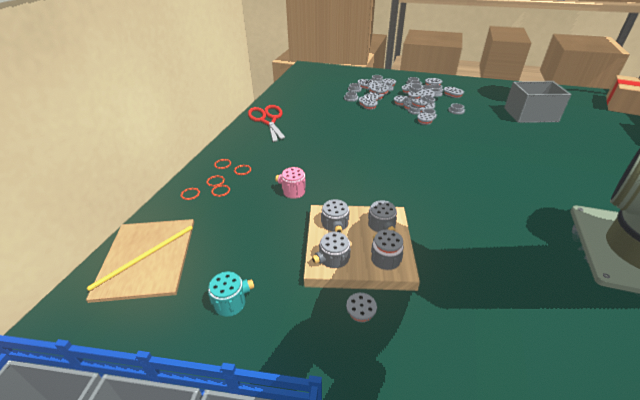

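View pics/top0.png

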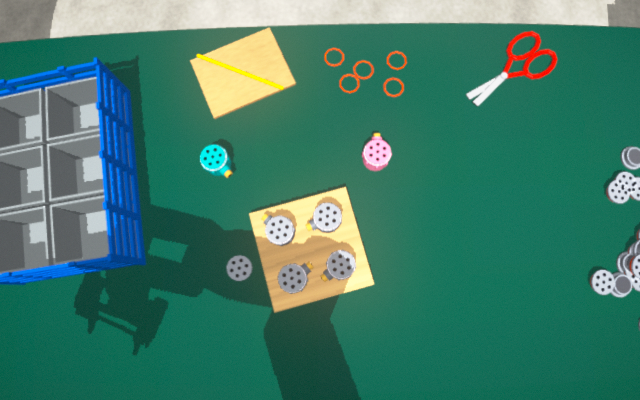

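The side view shows the nest at about (305-418, 205-288), with four housings at (335,214), (383,215), (335,247) and (388,246). The one at (388,246) appears to show its ring. In the top view the caps are at (279,229), (327,215), (292,277) and (340,264), and the spare is at (239,267). I'll zoom in to confirm which cap is proud.

```bash
python3 - <<'E'
import cv2,numpy as np
a=cv2.imread("pics/side0.png")[190:300,300:425];b=cv2.imread("pics/top0.png")[180:320,220:385]
r=lambda i:cv2.resize(i,(395,400),interpolation=cv2.INTER_CUBIC)
cv2.imwrite("pics/z0.png",np.hstack([r(a),r(b)]))
E
```

```text
(no output)
```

View pics/z0.png

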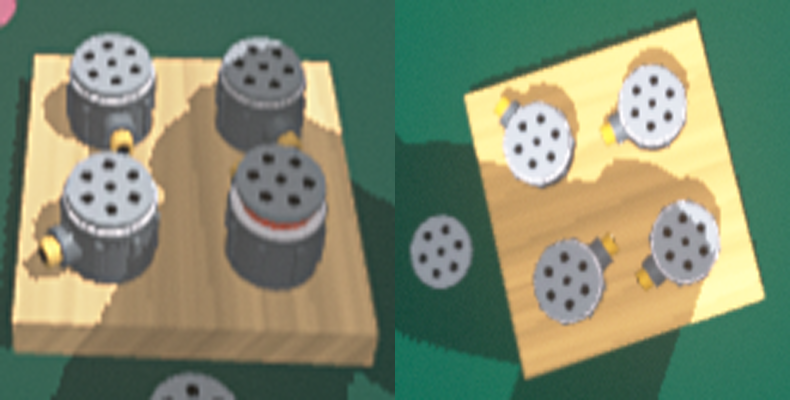

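The right zoom (top view) and left zoom (side view) agree: the proud cap, with orange showing, is the front-right one in the side view at about (388.6,239.5). In the top view it is the lower-left one at about (293,278.5). I'll triangulate all four caps by their centre holes, using the seated ones as a check, plus the nest corners.

```bash
cat > h.py <<'E'
import cv2,numpy as np
from rig import bot
def P(n):
    c=bot.camera_info(n);K=np.array([[c['fx'],0,c['cx']],[0,c['fy'],c['cy']],[0,0,1.]])
    return K,np.array(c['D'],float),np.array(c['R'],float),np.array(c['t'],float)
def norm(n,uv):
    K,D,R,t=P(n);return cv2.undistortPoints(np.array(uv,float).reshape(-1,1,2),K,D).reshape(-1,2)
def tri(us,ut):
    M=[np.c_[P(n)[2],P(n)[3]] for n in("side","top")]
    X=cv2.triangulatePoints(M[0],M[1],norm("side",us).T,norm("top",ut).T);return (X[:3]/X[3]).T
def proj(n,X):
    K,D,R,t=P(n);return cv2.projectPoints(np.array(X,float).reshape(-1,1,3),cv2.Rodrigues(R)[0],t,K,D)[0].reshape(-1,2)
def onz(n,uv,z):
    K,D,R,t=P(n);d=np.c_[norm(n,uv),np.ones(len(uv))]@R;o=-R.T@t
    return o+d*((z-o[2])/d[:,2])[:,None]
def holes(img,c,r=9,k=6):
    g=cv2.cvtColor(img,cv2.COLOR_BGR2GRAY);x0,y0=int(c[0])-22,int(c[1])-22
    g=cv2.resize(g[y0:y0+44,x0:x0+44],None,fx=k,fy=k,interpolation=cv2.INTER_CUBIC)
    b=cv2.morphologyEx(g,cv2.MORPH_BLACKHAT,cv2.getStructuringElement(2,(5*k,5*k)))
    m=(b>0.45*b.max()).astype(np.uint8)
    n,l,s,ce=cv2.connectedComponentsWithStats(m)
    o=[]
    for i in range(1,n):
        p=(ce[i]+.5)/k-.5+[x0,y0]
        if s[i,4]>.8*k*k and s[i,4]<25*k*k and np.hypot(*((p-c)*[1,1.25]))<r+3: o.append(p)
    return np.array(o)
E
python3 - <<'E'
from h import *
S=cv2.imread("pics/side0.png");T=cv2.imread("pics/top0.png")
sx=lambda x,y:(300+x/3.16,190+y/3.636); tx=lambda x,y:(220+(x-395)/2.394,180+y/2.857)
pairs={'A':(sx(280,180),tx(570,282)),'fl':(sx(111,187),tx(536,142)),'bl':(sx(112,62),tx(652,103)),'br':(sx(263,69),tx(685,242))}
for k,(a,b) in pairs.items():
    hs,ht=holes(S,np.array(a)),holes(T,np.array(b))
    f=lambda h,c:h[np.argmin(np.hypot(*(h-c).T))]
    us,ut=f(hs,a),f(ht,b)
    X=tri([us],[ut])[0]
    print(k,len(hs),len(ht),us.round(1),ut.round(1),'mean7',hs.mean(0).round(1),ht.mean(0).round(1),X.round(1),tri([hs.mean(0)],[ht.mean(0)])[0].round(1),
     'reproj err',np.round([proj("side",X)[0]-us,proj("top",X)[0]-ut],2).tolist())
c=onz("top",[tx(466,94),tx(696,18),tx(765,298),tx(525,378)],22);print('corners',c.round(0).tolist(),np.hypot(*np.diff(c[:,:2],axis=0).T).round(0),c.mean(0).round(1))
E
```

```text
A 7 7 [388.4 238.8] [291.3 277.8] mean7 [388.4 238.9] [291.3 277.9] [449.2 166.4  70.6] [449.2 166.5  70.5] reproj err [[0.1, 0.02], [-0.0, -0.09]]
fl 7 7 [334.4 240.9] [278.7 229.1] mean7 [334.4 241. ] [278.8 229.1] [536.  188.9  62.5] [536.  188.9  62.3] reproj err [[0.1, 0.02], [-0.01, -0.1]]
bl 9 7 [334.9 206.8] [326.9 215.7] mean7 [334.1 208.7] [327.  215.7] [558.5 102.1  62.6] [559.6 102.   57.4] reproj err [[0.05, 0.01], [-0.01, -0.05]]
br 7 7 [382.9 207.9] [340.9 264.1] mean7 [382.9 207.9] [340.8 264.2] [471.5  79.4  62.2] [471.5  79.4  62.2] reproj err [[0.06, 0.01], [-0.0, -0.07]]
corners [[573.0, 248.0, 22.0], [620.0, 65.0, 22.0], [435.0, 17.0, 22.0], [388.0, 202.0, 22.0]] [189. 191. 191.] [503.8 133.1  22. ]
```

Measurements check out. The seated caps read 62.4 mm against a true 60, so there is a bias of about +2.4 mm. The proud top is therefore at about 68.2 mm (8 mm proud), at (449, 166), and the nest sides come out at 190 mm. Next I'll travel over in two legs with the fingers shut.

>>> {"api": "carry_out", "payload": {
  "motion": [
    [1,-0.06,-0.04,0,0],
    [1,-0.14,-0.1,0,0],
    [1,-0.24,-0.17,0,0],
    [1,-0.34,-0.24,0,0],
    [1,-0.44,-0.31,0,0],
    [1,-0.54,-0.38,0,0],
    [1,-0.64,-0.45,0,0],
    [1,-0.73,-0.51,0,0],
    [1,-0.81,-0.57,0,0],
    [1,-0.86,-0.6,0,0],
    [1,-0.87,-0.61,0,0],
    [1,-0.87,-0.61,0,0]
  ],
  "squeeze": 20
}}

```text
time: 1.1
eef_pos: [338.6, 347.2, 232.8]
eef_rot: [[-0.919, 0.395, -0.0], [0.395, 0.919, 0.0], [0.0, 0.0, -1.0]]
wrist_force: [-0.9, -0.1, 0.1]
gripper_width: 0.154
finger_force: 0.0
```

>>> {"api": "carry_out", "payload": {
  "motion": [
    [1,-0.06,-0.04,0,0],
    [1,-0.14,-0.1,0,0],
    [1,-0.24,-0.17,0,0],
    [1,-0.34,-0.24,0,0],
    [1,-0.44,-0.31,0,0],
    [1,-0.54,-0.38,0.05,0],
    [1,-0.64,-0.45,0.12,0],
    [1,-0.73,-0.51,0.2,0],
    [1,-0.81,-0.57,0.28,0],
    [1,-0.86,-0.6,0.36,0],
    [1,-0.87,-0.61,0.42,0],
    [1,-0.87,-0.61,0.45,0],
    [1,-0.87,-0.61,0.45,0],
    [1,-0.87,-0.61,0.45,0],
    [1,-0.87,-0.61,0.45,0]
  ]
}}

```text
time: 2.35
eef_pos: [450.6, 168.2, 143.5]
eef_rot: [[-0.92, 0.393, 0.001], [0.393, 0.92, 0.001], [-0.001, 0.001, -1.0]]
wrist_force: [1.2, -0.1, -0.1]
gripper_width: 0.005
finger_force: 0.0
```

```bash
python3 - <<'E'
from h import *
n=[bot.capture(k)[:,:,::-1] for k in("side","top")]
cv2.imwrite("pics/s1.png",n[0]);cv2.imwrite("pics/t1.png",n[1])
a=n[0][150:300,290:440];b=n[1][180:320,220:385]
cv2.imwrite("pics/z1.png",np.hstack([cv2.resize(i,(395,400),interpolation=cv2.INTER_CUBIC) for i in(a,b)]))
s=bot.get_state();p=s['eef_pos'];R=s['eef_rot']
print(s['time'],p,s['wrist_force'],s['gripper_width'],'tool err',R.T@(np.array([449.2,166.4,87])-p),np.round(R,3).tolist())
E
```

```text
2.45 [450.58746432 167.96256664 143.62262133] [ 0.52756094 -0.0484424  -0.77441326] 0.005141123658374191 tool err [ 0.73638748 -2.06227662 56.61883668] [[-0.92, 0.393, 0.002], [0.393, 0.92, 0.001], [-0.001, 0.001, -1.0]]
```

View pics/z1.png

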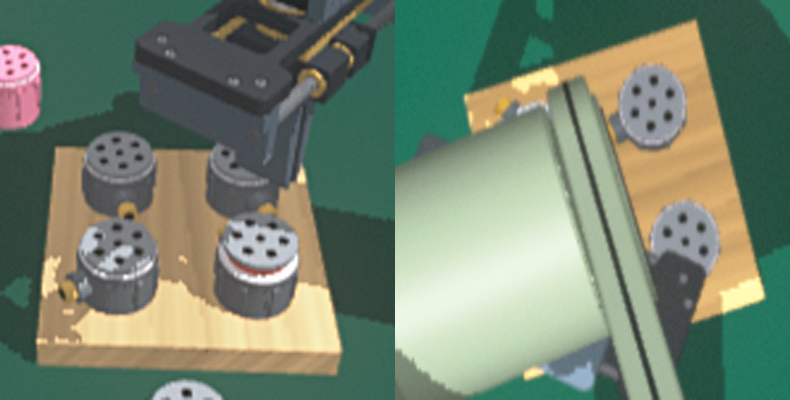

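The hand is poised above the proud cap, but the tips at about side px (397,218) look a little right of the predicted (391,215). I'll overlay the predicted pad footprint before pressing.

```bash
python3 - <<'E'
from h import *
s=bot.get_state();p=np.array(s['eef_pos']);R=np.array(s['eef_rot'])
L=[]
for z in(19,-10):
  L.append(proj("side",[p+R@np.array([x,y,z]) for x,y in((16,13.5),(16,-13.5),(-16,-13.5),(-16,13.5))]))
im=cv2.imread("pics/s1.png")[170:260,350:440];im=cv2.resize(im,(600,600),interpolation=cv2.INTER_CUBIC);k=600/90
for l,c in zip(L,((0,0,255),(0,255,255))): cv2.polylines(im,[((l-[350,170]+.5)*k).astype(np.int32)],True,c,1)
cv2.imwrite("pics/z2.png",im)
E
```

```text
(no output)
```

View pics/z2.png

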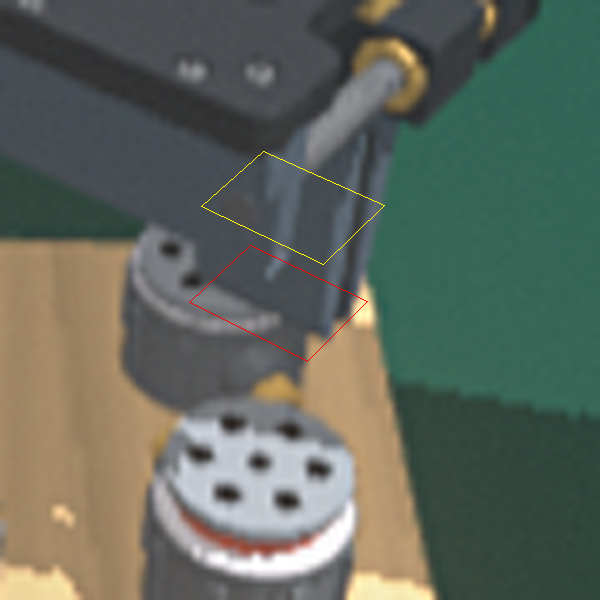

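```bash
python3 - <<'E'
import cv2,numpy as np
a=cv2.imread("pics/s1.png")[165:240,350:450]; b=cv2.imread("pics/s1.png")[150:270,300:460]
f=lambda i,w,h:cv2.resize((255*np.clip(i/170.,0,1)**.5).astype(np.uint8),(w,h),interpolation=cv2.INTER_CUBIC)
cv2.imwrite("pics/z3.png",f(a,800,600))
E
```

```text
(no output)
```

View pics/z3.png

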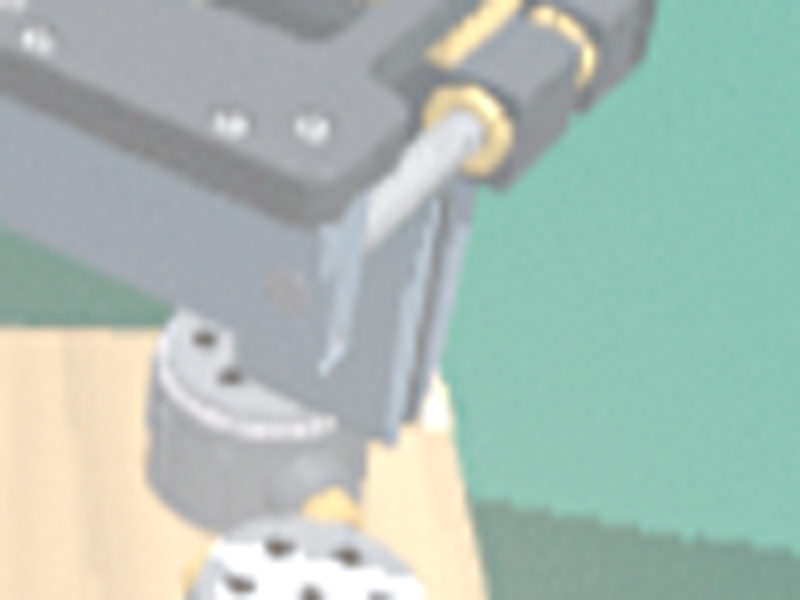

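The visible fingertip edge, (379,211) to (399,220), has the predicted size and is within a few px of the prediction, which the tip taper and camera bias explain. Centring is fine, so I'll descend to just above the cap and then feel for it.

>>> {"api": "carry_out", "payload": {
  "motion": [
    [1,0.002,-0.005,0.04,0],
    [1,0.005,-0.01,0.09,0],
    [1,0.005,-0.01,0.14,0],
    [1,0.005,-0.01,0.18,0],
    [1,0.005,-0.01,0.21,0],
    [1,0.005,-0.01,0.23,0],
    [1,0.005,-0.01,0.235,0],
    [1,0.005,-0.01,0.235,0],
    [1,0.005,-0.01,0.235,0],
    [1,0.005,-0.01,0.235,0]
  ]
}}

```text
time: 3.28
eef_pos: [448.9, 165.9, 96.2]
eef_rot: [[-0.919, 0.394, 0.001], [0.394, 0.919, 0.0], [-0.001, 0.001, -1.0]]
wrist_force: [-0.9, 0.1, 0.2]
gripper_width: 0.005
finger_force: 0.0
```

>>> {"api": "carry_out", "payload": {
  "motion": [
    [1,0,0,0.01,0],
    [1,0,0,0.02,0],
    [1,0,0,0.03,0],
    [1,0,0,0.04,0],
    [1,0,0,0.05,0],
    [1,0,0,0.055,0],
    [1,0,0,0.06,0],
    [1,0,0,0.06,0],
    [1,0,0,0.06,0]
  ]
}}

```text
time: 4.03
eef_pos: [448.5, 165.8, 83.6]
eef_rot: [[-0.919, 0.394, -0.0], [0.394, 0.919, 0.0], [0.0, 0.0, -1.0]]
wrist_force: [-0.5, 0.2, -0.0]
gripper_width: 0.005
finger_force: 0.1
```

>>> {"api": "carry_out", "payload": {
  "motion": [
    [1,0,0,0.005,0],
    [1,0,0,0.01,0],
    [1,0,0,0.01,0]
  ]
}}

```text
time: 4.28
eef_pos: [448.5, 165.8, 81.7]
eef_rot: [[-0.919, 0.394, -0.0], [0.394, 0.919, 0.0], [0.0, 0.0, -1.0]]
wrist_force: [-0.5, 0.1, 1.2]
gripper_width: 0.009
finger_force: 0.5
```

>>> {"api": "carry_out", "payload": {
  "motion": [
    [1,0,0,0.005,0],
    [1,0,0,0.008,0],
    [1,0,0,0.008,0]
  ]
}}

```text
time: 4.53
eef_pos: [448.5, 165.8, 80.0]
eef_rot: [[-0.919, 0.394, -0.0], [0.394, 0.919, 0.0], [0.0, 0.0, -1.0]]
wrist_force: [-0.7, -0.2, 1.6]
gripper_width: 0.003
finger_force: 0.6
```

```bash
python3 - <<'E'
from h import *
n=bot.capture("side")[:,:,::-1];cv2.imwrite("pics/s2.png",n)
cv2.imwrite("pics/z4.png",cv2.resize(n[180:280,310:430],(720,600),interpolation=cv2.INTER_CUBIC))
s=bot.get_state();print(s['eef_pos'],s['wrist_force'])
E
```

```text
[448.50138316 165.7636889   80.0310949 ] [-0.11748009  0.02636868  1.65624307]
```

View pics/z4.png

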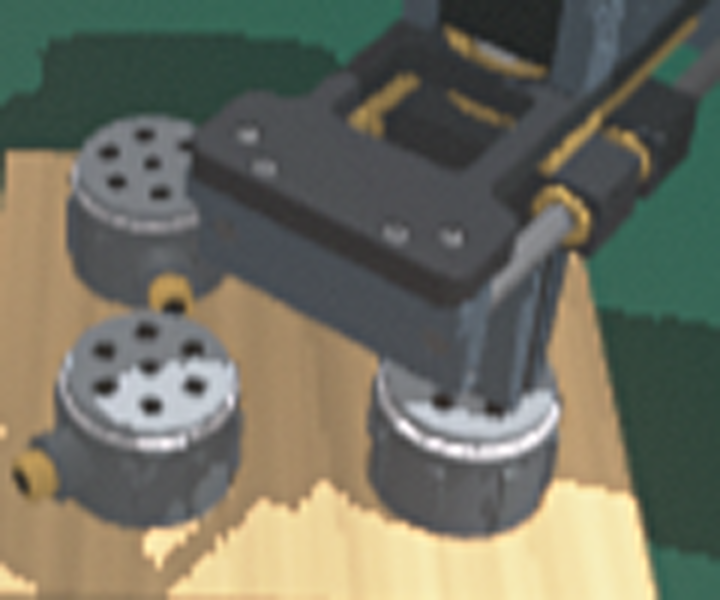

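The cap is moving down and almost no orange is left at zoom (465,440). The fingertips are on its top and the other housings are undisturbed. I'll continue in small steps until the force rises.

>>> {"api": "carry_out", "payload": {
  "motion": [
    [1,0,0,0.003,0],
    [1,0,0,0.003,0]
  ]
}}

```text
time: 4.75
eef_pos: [448.5, 165.8, 79.5]
eef_rot: [[-0.919, 0.394, 0.0], [0.394, 0.919, 0.0], [0.0, 0.0, -1.0]]
wrist_force: [-0.4, 0.1, 1.7]
gripper_width: 0.005
finger_force: 0.7
```

>>> {"api": "carry_out", "payload": {
  "motion": [
    [1,0,0,0.003,0],
    [1,0,0,0.003,0]
  ]
}}

```text
time: 4.92
eef_pos: [448.5, 165.8, 79.1]
eef_rot: [[-0.919, 0.394, 0.0], [0.394, 0.919, 0.0], [-0.0, 0.0, -1.0]]
wrist_force: [-0.1, -0.6, 3.3]
gripper_width: 0.0
finger_force: 1.8
```

>>> {"api": "carry_out", "payload": {
  "motion": [
    [1,0,0,0.002,0],
    [1,0,0,0.002,0]
  ]
}}

```text
time: 5.08
eef_pos: [448.5, 165.8, 79.0]
eef_rot: [[-0.919, 0.394, 0.0], [0.394, 0.919, 0.0], [-0.0, 0.0, -1.0]]
wrist_force: [-2.2, -0.2, 6.2]
gripper_width: 0.003
finger_force: 3.4
```

>>> {"api": "carry_out", "payload": {
  "motion": [
    [1,0,0,0.002,0],
    [1,0,0,0.002,0]
  ]
}}

```text
time: 5.25
eef_pos: [448.6, 165.8, 79.0]
eef_rot: [[-0.919, 0.394, 0.0], [0.394, 0.919, 0.0], [-0.0, 0.0, -1.0]]
wrist_force: [-2.8, -1.8, 9.7]
gripper_width: 0.005
finger_force: 4.9
```

The cap has stopped dead at TCP z 79.0 (tip at 60.0 mm) and the force is rising: it is home. I'll give it a last nudge to about 11–12 N, then retract straight up.

>>> {"api": "carry_out", "payload": {
  "motion": [
    [1,0,0,0.001,0],
    [1,0,0,0.001,0],
    [1,0,0,0.001,0]
  ]
}}

```text
time: 5.5
eef_pos: [448.6, 165.8, 79.0]
eef_rot: [[-0.919, 0.394, 0.0], [0.394, 0.919, 0.0], [-0.0, 0.0, -1.0]]
wrist_force: [-3.4, -1.4, 12.2]
gripper_width: 0.004
finger_force: 5.7
```

>>> {"api": "carry_out", "payload": {
  "motion": [
    [1,0,0,-0.01,0],
    [1,0,0,-0.03,0],
    [1,0,0,-0.07,0],
    [1,0,0,-0.15,0],
    [1,0,0,-0.25,0],
    [1,0,0,-0.35,0],
    [1,0,0,-0.45,0],
    [1,0,0,-0.55,0],
    [1,0,0,-0.65,0],
    [1,0,0,-0.75,0],
    [1,0,0,-0.85,0],
    [1,0,0,-0.9,0],
    [1,0,0,-0.9,0],
    [1,0,0,-0.9,0],
    [1,0,0,-0.9,0]
  ]
}}

```text
time: 6.75
eef_pos: [447.8, 165.5, 256.7]
eef_rot: [[-0.919, 0.394, -0.002], [0.394, 0.919, -0.001], [0.002, -0.002, -1.0]]
wrist_force: [-1.2, -0.4, -0.2]
gripper_width: 0.004
finger_force: 0.0
```

```bash
python3 - <<'E'
from h import *
n=bot.capture("side")[:,:,::-1];cv2.imwrite("pics/s3.png",n)
cv2.imwrite("pics/z5.png",cv2.resize(n[180:280,310:430],(720,600),interpolation=cv2.INTER_CUBIC))
h=holes(n,np.array([388.5,244.]));c=h[np.argmin(np.hypot(*(h-[388.5,244.]).T))]
print(len(h),c,'predicted',proj("side",[449.2,166.4,62.4]),'xy on z62.4',onz("side",[c],62.4))
s=bot.get_state();print(s['time'],s['eef_pos'],s['wrist_force'])
E
```

```text
8 [387.9009716  242.31203288] predicted [[387.98317298 242.30089964]] xy on z62.4 [[449.32795136 166.46515981  62.4       ]]
6.8 [447.79142286 165.51368696 256.56292172] [-0.47492992 -1.84303736 -0.19308897]
```

View pics/z5.png

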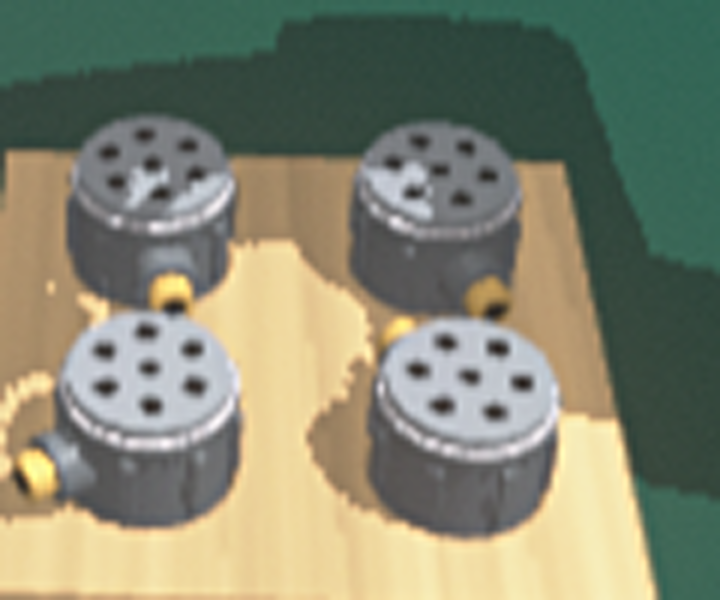

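The cap is fully home. Its centre is at side px (387.9,242.3), exactly where a seated cap is predicted. No orange shows, the housings haven't moved and the hand is clear above.

```bash
python3 -c "
from rig import bot
print(bot.close_job())"
```

```text
the job is handed in; nothing more can be done
None
```

The proud cap is pressed fully home with about 12 N, the other housings and the spare cap were not touched, the hand is drawn back about 178 mm above the seated position, and the job is handed in.

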